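# Set a wheel hub on the indexing table to the marked angle and clamp it

## Task

The wheel hub on the rotary indexing table has to be set for drilling. With a closed fingertip, push gently sideways against the hub's upright studs, without gripping them, to turn the dial until the white index mark on its rim lines up with the line on the setting clip; then push the clamp lever all the way over to its stop. Do not shift the clip, do not pinch or force anything, and leave the spray can, the socket and the wrench where they stand.

Things in the scene. Friction and masses are not known exactly. Their poses are not given: they have to be found in the camera images.
- rotary: The rotary indexing table: grey round casting 236 mm across and 49 mm high, bolted to the bench; position and yaw vary. Origin: on the dial's axis at bench height; x points to the zero of the scale engraved on the far half of its rim (lines every 10 degrees), z up.
- dial_centre (a point): Point on the dial's vertical axis, 55 mm above the bench, at the top of the dark dial plate (180 mm across). The plate carries a bare steel wheel hub: flange 132 mm across, top at 68 mm; centre boss 60 mm across, up to 80 mm; four upright studs, 13 mm diameter, from 68 to 108 mm above the bench, 54 mm from the axis, at 45, 135, 225 and 315 degrees from the index mark.
- index_mark (a point): Outer end of the dial's only line: a white radial line 4 mm wide and 21 mm long on the dark plate, reaching its rim. The point lies at 90 mm from the axis, 55 mm above the bench. It turns with the dial and hub.
- clip_mark (a point): Inner end of the line on the setting clip, 92 mm from the dial's axis and 55 mm above the bench. The clip is a small steel saddle (35 mm long, 16 mm wide, top at 59 mm) on the scale rim on the side away from the robot, with a 3 mm dark line along it and a narrow nose pointing to the axis. It marks the target; stiff friction (about 40 N) holds it.
- dial (a joint): Angle of dial and hub, rad, growing anticlockwise seen from above; 0 when the index mark is at the scale's zero. Turns endlessly both ways, with a steady friction of about 0.2 N m (about 4 N of push at a stud), and stays where it is left. Starts with the index mark on the side towards the robot.
- clip (a joint): Angle of the setting clip, rad, anticlockwise from the scale's zero: the dial value to reach.
- lever_pivot (a point): Point on the vertical pivot of the clamp lever, 36 mm above the bench, on a lug on the left of the casting, 138 mm from the dial's axis.
- lever_knob (a point): Centre of the top of the clamp lever's black upright round knob (22 mm diameter, from 48 to 84 mm above the bench), at the end of a flat dark lever 70 mm from its pivot. The lever's bar is 12 mm wide, its top 48 mm above the bench.
- lever (a joint): Angle of the clamp lever, rad: near 0 open, grows as the lever swings clockwise seen from above (its knob moves away from the robot), 0.96 at the stop. Friction about 0.12 N m (2 N at the knob); it stays where it is left.
- spray_can: Bystander: spray can 54 mm across, 160 mm high, upright; origin at the centre of its base.
- socket: Bystander: steel socket 30 mm across, 42 mm high, upright; origin at the centre of its base.
- wrench: Bystander: wrench 170 mm long, lying on the bench beyond the indexing table; origin under its middle, x along it.

How it is judged:
By the outcome, as a careful person would: the job done as asked, in the order asked, and still so for the second after the job is handed in, with the robot touching nothing.
It also fails if it takes over 58 s, if anything falls off the work surface, if the arm or the gripper's body presses on something with over 40 N, if the wrist force passes 120 N, or if a joint passes its speed limit or range.

## Robot

A 7-joint arm with a two-finger parallel gripper is mounted at the origin on the work surface. World frame = base frame: x ahead of the robot, y to its left, z up, the work surface at z = 0. Lengths are in m, angles in rad, forces in N, time in s.
With the tool pointing down it reaches from about 0.4 to 0.875 m from the base axis. Payload 19.3 kg.
Tool frame: the origin (TCP) lies midway between the tips of the shut fingers; the grasp point (between the pads) lies 19 mm behind it (bot.pinch_z is the distance from the TCP to the grasp point, in m); z points along the fingers, y is the line along which they close (so a half turn about z gives the same grasp; the last joint's range is limited). The gripper opens to 85 mm and grips with 20 to 120 N. Pads are 22 mm wide; open, the fingers measure 114 mm over their backs; the gripper's body (76 mm by 85 mm) begins 54 mm behind the grasp point. The pads swing forward as they close: fully open they stand 13 mm farther back than shut.
Start: joints at [-1.28, 0.521, -0.036, 1.599, 0.021, 1.021, -0.113], TCP at [0.221, 0.585, 0.201] pointing down, gripper open.
Joint ranges: [-2.91, 2.91], [-0.3, 2.13], [-1.5, 1.42], [0.17, 2.43], [-1.26, 4.41], [0.16, 1.93], [-2.52, 2.52]. Speed limits (rad/s): [1.89, 1.89, 2.39, 2.39, 3.01, 3.01, 3.01].

## Interface

Orientations are given as [roll, pitch, yaw] about the fixed x, y, z axes, in that order (R = Rz(yaw) Ry(pitch) Rx(roll)).
In Python, from workcell import observe, viewer, bot gives the robot as it stands. The module is installed in compiled form; this text tells all that it offers.
- The arm moves only by the tool play_rows, never from a script. Its argument "motion" is a list of rows, each a list of 7 numbers: the shift along the tool's x, y, z in cm, then the turn, a rotation vector about the tool's x, y, z in rad, then the opening, from -1 (shut) to 1 (fully open), so that 0 is half open. A call has exactly 5 rows; each row is the pose to reach, as a shift and turn from the pose commanded when the call began, along the tool's axes at that moment; what a row does not reach only later rows make up. A row lasts 1/10 s, in which the tool goes at most 50 mm and 8.59 degrees, less where a joint would pass 70% of its speed; a pose out of reach is approached as far as the arm can. A call with a gripper value outside its range is refused whole. The fingers move at their own pace and stop on an object; "squeeze" is the grip in N (left out, the last holds). Time passes only in rows, so rows that repeat a pose let the fingers close, or fill a call up. It gives the time, the measured TCP pose, the force, the opening and the grip force at its end, in the units of the state.
- observe(): the state, without advancing time (a new reading comes with each control period).
- viewer.grab_frame(name): name is "scene" or "top" or "wrist"; returns (picture, depth): 400x640x3 uint8, red, green, blue; 400x640 float32, m along the optical axis (not along the pixel's ray), 0 where there is no reading.
- viewer.camera_info(name): a dict with "fx", "fy", "cx", "cy" (pixels), "R" (3x3) and "t" (3): a world point X has camera coordinates R X + t. Camera axes: x right, y down, z forward; pixel columns grow to the right and rows downward; lengths in m; the calibration is good to about 2 mm. A picture is of the moment at which its call begins: read the wrist's pose just before it. camera_info takes no time and is no camera call; for the wrist camera it gives the pose at the moment of the call.
- bot.job_done(): hands the job in; it is judged then, once.
The state is a dict: "clock": time; "qpos": joint angles; "qd": joint speeds; "joint_efforts": joint torques, N m; "position": TCP position; "tool_rot": TCP orientation; "force": force on the tool from outside, world axes, zero at the start; "moment": the same for the moment, N m; "grip_width": finger opening in m; "finger_force": force on a finger pad.
Only numpy, scipy, OpenCV 4.12 (cv2) and the standard library are available. Lean on these libraries where they do the work, as an engineer would, in place of code of your own. Each camera call takes 0.05 s, during which the arm holds its last target. There are 200 camera calls.

## Working session

There is one attempt and no reset: what is moved stays moved. The work goes in short steps, Python scripts to look and compute and a tool call to move; the robot and the scene stay as the last step left them, time stands still between calls to the robot, and variables do not carry over. Pictures are saved under pics/ and viewed, at most 11 in all, crops included, and the job is handed in when it is done.

Besides the shell and the picture viewer there is one more tool, called after ">>>" as name([rows], argument=value, ...), one row to a line, values as JSON. play_rows: Moves the arm, as the interface text tells. Its arguments: {"type":"object","properties":{"motion":{"type":"array"},"squeeze":{"type":"number"}},"required":["motion"]}

```bash
mkdir -p pics; cat > h.py <<'E'
import numpy as np, cv2
from workcell import observe, viewer, bot
def grab(n,fn=None):
    p,d=viewer.grab_frame(n); p=np.ascontiguousarray(p[:,:,::-1])
    if fn: cv2.imwrite('pics/'+fn,p)
    return p,d,viewer.camera_info(n)
def ray(c,u,v,z):
    R,t=np.array(c['R']),np.array(c['t']); o=-R.T@t
    d=R.T@np.array([(u-c['cx'])/c['fx'],(v-c['cy'])/c['fy'],1.])
    return o+d*(z-o[2])/d[2]
def proj(c,X):
    x=np.array(c['R'])@np.array(X)+np.array(c['t']); return np.array([c['fx']*x[0]/x[2]+c['cx'],c['fy']*x[1]/x[2]+c['cy']])
E
python3 - <<'E'
from h import *
for n in('top','scene'):
    p,d,c=grab(n,n+'0.png'); print(n,c)
s=observe(); print({k:np.round(s[k],3) for k in('clock','position','tool_rot','force','grip_width')})
E
```

```text
top {'fx': 474.1909594180722, 'fy': 474.1909594180722, 'cx': 322.0132330032821, 'cy': 199.05392560845902, 'R': array([[ 0.02525006, -0.9996217 , -0.01090376],
       [-0.99524673, -0.02411035, -0.09435382],
       [ 0.09405524,  0.01323437, -0.99547901]]), 't': array([-0.14822142,  0.60091542,  0.86165006])}
scene {'fx': 492.51746605230863, 'fy': 492.51746605230863, 'cx': 319.9830859411401, 'cy': 200.73469589753523, 'R': array([[ 0.89935842,  0.43680559,  0.01884958],
       [ 0.36113567, -0.71787438, -0.59517846],
       [-0.24644565,  0.54208601, -0.80337245]]), 't': array([-0.50718838, -0.24363966,  1.17570075])}
{'clock': np.float64(0.1), 'position': array([0.221, 0.584, 0.2  ]), 'tool_rot': array([-3.141,  0.   ,  2.781]), 'force': array([0.242, 0.13 , 0.108]), 'grip_width': np.float64(0.085)}
```

View pics/top0.png

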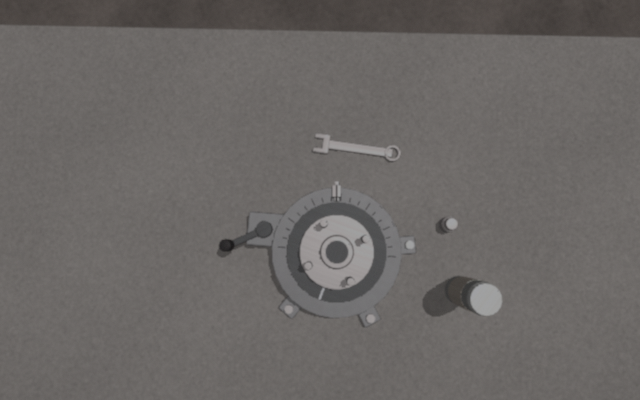

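View pics/scene0.png

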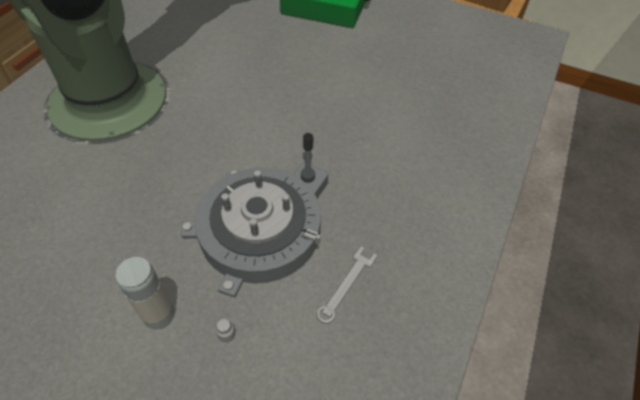

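The top view shows the table centred near (336,252), the white index mark near (322,293) on the robot side, and the clip near (336,190). The lever runs from its pivot (264,229) to the knob (226,245). The can is at (484,298), the socket at (450,225), and the wrench above the table at (357,148). The scene view agrees.

```bash
cat >> h.py <<'E'
def rect(p,c,ctr,z,half=0.16,s=0.0005):
    # orthophoto of plane z: row 0 = far x, col 0 = +y
    n=int(2*half/s); g=np.array([proj(c,(ctr[0]+a,ctr[1]+b,z)) for a,b in((half,half),(half,-half),(-half,-half),(-half,half))],np.float32)
    H=cv2.getPerspectiveTransform(np.float32([[0,0],[n,0],[n,n],[0,n]]),g)
    return cv2.warpPerspective(p,H,(n,n),flags=cv2.WARP_INVERSE_MAP|cv2.INTER_CUBIC)
def polar(p,c,ctr,z,r0,r1,step=0.25):
    A=np.radians(np.arange(0,360,step)); r=np.arange(r0,r1,0.001)
    P=np.array([[proj(c,(ctr[0]+q*np.cos(a),ctr[1]+q*np.sin(a),z)) for q in r] for a in A],np.float32)
    return np.degrees(A),r,cv2.remap(cv2.cvtColor(p,cv2.COLOR_BGR2GRAY),P,None,cv2.INTER_CUBIC).astype(float)
E
python3 - <<'E'
from h import *
p,d,c=grab('top'); g=cv2.cvtColor(p,cv2.COLOR_BGR2GRAY)
c0=ray(c,336,252,.055)[:2]
# plate edge by strongest rise along rays, circle fit
for it in range(3):
    A,r,I=polar(p,c,c0,.055,.080,.100,2)
    k=np.argmax(np.diff(cv2.GaussianBlur(I,(5,1),0),axis=1),axis=1)
    a=np.radians(A); rr=r[k]+.0005; X=np.c_[rr*np.cos(a),rr*np.sin(a)]+c0
    w=np.ones(len(X),bool)
    for _ in range(5):
        s=np.linalg.lstsq(np.c_[2*X[w],np.ones(w.sum())],(X[w]**2).sum(1),rcond=None)[0]
        R=np.sqrt(s[2]+s[0]**2+s[1]**2); e=np.hypot(*(X-s[:2]).T)-R; w=abs(e)<.002
    c0=s[:2]
print('centre',c0,'R',R,w.sum())
A,r,I=polar(p,c,c0,.055,.072,.086); m=I.mean(1); i=m>np.median(m)+25
print('mark',A[i].min(),A[i].max(),np.average(A[i],weights=m[i]-np.median(m)))
A,r,I=polar(p,c,c0,.057,.094,.124); m=np.roll(I.mean(1),400); 
for j in range(330,470,2): print(((A[j]-100+180)%360-180),int(m[j]),end=' | ')
for nme,u,v,z in(('knob',226,245,.084),('pivot',264,229,.048),('can',485,298,.16),('socket',451,223,.042)): print(nme,ray(c,u,v,z),d[v,u])
im=rect(p,c,c0,.055); cv2.imwrite('pics/rect.png',im[:600])
E
```

```text
centre [ 0.50752413 -0.16096962] R 0.08977923160075706 177
mark 159.5 163.75 161.60915238301877
-17.5 119 | -17.0 118 | -16.5 118 | -16.0 118 | -15.5 118 | -15.0 117 | -14.5 115 | -14.0 113 | -13.5 112 | -13.0 112 | -12.5 114 | -12.0 116 | -11.5 117 | -11.0 117 | -10.5 117 | -10.0 117 | -9.5 117 | -9.0 116 | -8.5 116 | -8.0 116 | -7.5 116 | -7.0 116 | -6.5 116 | -6.0 116 | -5.5 116 | -5.0 114 | -4.5 111 | -4.0 107 | -3.5 107 | -3.0 114 | -2.5 125 | -2.0 135 | -1.5 143 | -1.0 146 | -0.5 141 | 0.0 130 | 0.5 112 | 1.0 97 | 1.5 102 | 2.0 120 | 2.5 133 | 3.0 136 | 3.5 138 | 4.0 133 | 4.5 123 | 5.0 112 | 5.5 103 | 6.0 99 | 6.5 102 | 7.0 108 | 7.5 112 | 8.0 114 | 8.5 115 | 9.0 116 | 9.5 116 | 10.0 116 | 10.5 116 | 11.0 116 | 11.5 116 | 12.0 116 | 12.5 116 | 13.0 116 | 13.5 115 | 14.0 115 | 14.5 114 | 15.0 113 | 15.5 111 | 16.0 110 | 16.5 109 | 17.0 110 | knob [0.51456564 0.03128451 0.084     ] 0.8262902
pivot [ 0.54507082 -0.02919828  0.048     ] 0.8620962
can [ 0.44322508 -0.39288132  0.16      ] 0.7386318
socket [ 0.56473867 -0.37068224  0.042     ] 0.8673056
```

View pics/rect.png

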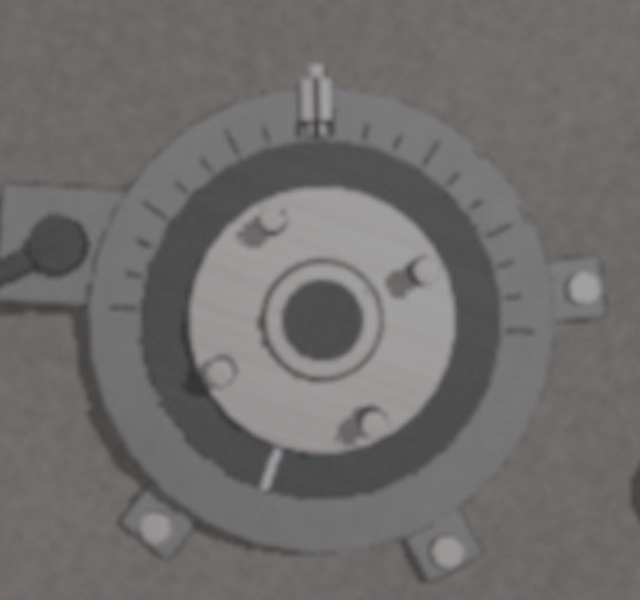

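The rectified view (0.5 mm/px, far side up) has the mark at (270,470), the clip line at (317,105) and studs at (220,372), (368,420), (425,270) and (272,220). That puts the mark at 161.6° and the clip at about 1.1°, so the dial must turn about 160.5° clockwise. I'll push the left stud (206.6°).

```bash
cat >> h.py <<'E'
from scipy.spatial.transform import Rotation as Ro
def rows(wps,yaw0=None,pos0=None):
    """wps: world (x,y,z,yaw); prints calls of 5 rows, each relative to the last row of the former"""
    s=observe(); P=np.array(s['position']) if pos0 is None else np.array(pos0); y0=s['tool_rot'][2] if yaw0 is None else yaw0
    for k in range(0,len(wps),5):
        R=Ro.from_euler('xyz',[np.pi,0,y0]).as_matrix()
        for w in wps[k:k+5]:
            t=R.T@(np.array(w[:3])-P)*100; print([round(float(v),2)+0. for v in t]+[0,0,round(-(w[3]-y0),3)])
        P,y0=np.array(wps[k+4][:3]),wps[k+4][3]; print()
C=np.array([.5075,-.1610])
def onc(a,r=.054,z=.088,yaw=2.374): a=np.radians(a); return (C[0]+r*np.cos(a),C[1]+r*np.sin(a),z,yaw)
E
python3 - <<'E'
from h import *
s=observe()['position']
A=np.array([s[0],s[1],.2,2.781]);B=np.array([.5,.2,.2,2.374]);D=np.array(onc(250,z=.2))
w=[A+(B-A)*(i/10) for i in range(1,11)]+[B+(D-B)*i/10 for i in range(1,11)]
w+=[np.array(onc(250,z=z)) for z in (.17,.14,.115,.095,.088)]
rows(w,2.781)
E
```

```text
[-3.97, -2.61, 0.05, 0, 0, np.float64(0.041)]
[-7.94, -5.22, 0.05, 0, 0, np.float64(0.081)]
[-11.91, -7.84, 0.05, 0, 0, np.float64(0.122)]
[-15.89, -10.45, 0.05, 0, 0, np.float64(0.163)]
[-19.86, -13.06, 0.05, 0, 0, np.float64(0.204)]

[-4.42, -1.76, 0.0, 0, 0, np.float64(0.041)]
[-8.83, -3.51, 0.0, 0, 0, np.float64(0.081)]
[-13.25, -5.27, 0.0, 0, 0, np.float64(0.122)]
[-17.67, -7.02, 0.0, 0, 0, np.float64(0.163)]
[-22.09, -8.78, 0.0, 0, 0, np.float64(0.204)]

[-2.78, -3.04, 0.0, 0, 0, np.float64(-0.0)]
[-5.56, -6.08, 0.0, 0, 0, np.float64(-0.0)]
[-8.34, -9.12, 0.0, 0, 0, np.float64(-0.0)]
[-11.12, -12.16, 0.0, 0, 0, np.float64(-0.0)]
[-13.9, -15.2, 0.0, 0, 0, np.float64(-0.0)]

[-2.78, -3.04, 0.0, 0, 0, np.float64(-0.0)]
[-5.56, -6.08, 0.0, 0, 0, np.float64(-0.0)]
[-8.34, -9.12, 0.0, 0, 0, np.float64(-0.0)]
[-11.12, -12.16, 0.0, 0, 0, np.float64(-0.0)]
[-13.9, -15.2, 0.0, 0, 0, np.float64(-0.0)]

[0.0, 0.0, 3.0, 0, 0, np.float64(-0.0)]
[0.0, 0.0, 6.0, 0, 0, np.float64(-0.0)]
[0.0, 0.0, 8.5, 0, 0, np.float64(-0.0)]
[0.0, 0.0, 10.5, 0, 0, np.float64(-0.0)]
[0.0, 0.0, 11.2, 0, 0, np.float64(-0.0)]
```

>>> play_rows([
  [-4,-2.6,0,0,0,0.04,-1],
  [-7.9,-5.2,0,0,0,0.08,-1],
  [-11.9,-7.8,0,0,0,0.12,-1],
  [-15.9,-10.4,0,0,0,0.16,-1],
  [-19.9,-13.1,0,0,0,0.204,-1],
], squeeze=20)

```text
clock: 0.65
position: [0.3614, 0.3902, 0.2009]
tool_rot: [-3.142, -0.0, 2.575]
force: [1.2, 0.7, 0.3]
grip_width: 0.0122
finger_force: 0.0
```

>>> play_rows([
  [-4.4,-1.8,0,0,0,0.04,-1],
  [-8.8,-3.5,0,0,0,0.08,-1],
  [-13.2,-5.3,0,0,0,0.12,-1],
  [-17.7,-7,0,0,0,0.16,-1],
  [-22.1,-8.8,0,0,0,0.204,-1],
])

```text
clock: 1.15
position: [0.5011, 0.1975, 0.201]
tool_rot: [3.141, 0.0, 2.371]
force: [0.8, 1.3, 0.7]
grip_width: -0.0001
finger_force: 0.0
```

>>> play_rows([
  [-2.8,-3,0,0,0,0,-1],
  [-5.6,-6.1,0,0,0,0,-1],
  [-8.3,-9.1,0,0,0,0,-1],
  [-11.1,-12.2,0,0,0,0,-1],
  [-13.9,-15.2,0,0,0,0,-1],
])

```text
clock: 1.65
position: [0.494, -0.0083, 0.2009]
tool_rot: [3.142, -0.0, 2.373]
force: [1.1, -0.2, -0.2]
grip_width: -0.0
finger_force: 0.0
```

>>> play_rows([
  [-2.8,-3,0,0,0,0,-1],
  [-5.6,-6.1,0,0,0,0,-1],
  [-8.3,-9.1,0,0,0,0,-1],
  [-11.1,-12.2,0,0,0,0,-1],
  [-13.9,-15.2,0,0,0,0,-1],
])

```text
clock: 2.15
position: [0.4882, -0.2141, 0.2009]
tool_rot: [3.142, -0.0, 2.373]
force: [0.6, 0.6, 0.0]
grip_width: -0.0002
finger_force: 0.0
```

>>> play_rows([
  [0,0,3,0,0,0,-1],
  [0,0,6,0,0,0,-1],
  [0,0,9,0,0,0,-1],
  [0,0,10.8,0,0,0,-1],
  [0,0,11.2,0,0,0,-1],
])

```text
clock: 2.65
position: [0.4874, -0.2121, 0.087]
tool_rot: [-3.14, -0.003, 2.373]
force: [-0.0, 0.3, 1.0]
grip_width: -0.0001
finger_force: 0.0
```

```bash
python3 - <<'E'
from h import *
np.set_printoptions(legacy='1.25')
s=observe();print(s['position'],s['force'])
z=s['position'][2]
rows([onc(a,z=z) for a in np.linspace(250,80,26)[1:]],2.374)
E
```

```text
[ 0.48741213 -0.21211166  0.08701311] [-0.00658275  0.32125699  0.98456046]
[0.51, -0.09, 0.0, 0, 0, -0.0]
[1.13, -0.24, 0.0, 0, 0, -0.0]
[1.77, -0.32, 0.0, 0, 0, -0.0]
[2.41, -0.32, 0.0, 0, 0, -0.0]
[3.04, -0.24, 0.0, 0, 0, -0.0]

[0.62, 0.15, 0.0, 0, 0, -0.0]
[1.22, 0.37, 0.0, 0, 0, -0.0]
[1.79, 0.66, 0.0, 0, 0, -0.0]
[2.33, 1.02, 0.0, 0, 0, -0.0]
[2.81, 1.43, 0.0, 0, 0, -0.0]

[0.43, 0.47, 0.0, 0, 0, -0.0]
[0.81, 0.99, 0.0, 0, 0, -0.0]
[1.12, 1.55, 0.0, 0, 0, -0.0]
[1.36, 2.14, 0.0, 0, 0, -0.0]
[1.53, 2.76, 0.0, 0, 0, -0.0]

[0.1, 0.63, 0.0, 0, 0, -0.0]
[0.12, 1.27, 0.0, 0, 0, -0.0]
[0.06, 1.91, 0.0, 0, 0, -0.0]
[-0.07, 2.54, 0.0, 0, 0, -0.0]
[-0.28, 3.15, 0.0, 0, 0, -0.0]

[-0.27, 0.58, 0.0, 0, 0, -0.0]
[-0.62, 1.12, 0.0, 0, 0, -0.0]
[-1.02, 1.62, 0.0, 0, 0, -0.0]
[-1.48, 2.06, 0.0, 0, 0, -0.0]
[-1.99, 2.45, 0.0, 0, 0, -0.0]
```

>>> play_rows([
  [0.5,-0.1,0,0,0,0,-1],
  [1.1,-0.2,0,0,0,0,-1],
  [1.8,-0.3,0,0,0,0,-1],
  [2.4,-0.3,0,0,0,0,-1],
  [3.0,-0.25,0,0,0,0,-1],
])

```text
clock: 3.15
position: [0.4651, -0.193, 0.0894]
tool_rot: [3.141, 0.001, 2.373]
force: [0.4, -0.8, -0.2]
grip_width: 0.0
finger_force: 0.0
```

>>> play_rows([
  [0.6,0.15,0,0,0,0,-1],
  [1.2,0.4,0,0,0,0,-1],
  [1.8,0.65,0,0,0,0,-1],
  [2.35,1,0,0,0,0,-1],
  [2.8,1.4,0,0,0,0,-1],
])

```text
clock: 3.65
position: [0.4548, -0.1633, 0.0889]
tool_rot: [-3.142, -0.0, 2.373]
force: [-0.3, -0.1, -0.6]
grip_width: 0.0002
finger_force: 0.0
```

```bash
python3 - <<'E'
from h import *
s=observe();print(s['position'],s['force'])
p,d,c=grab('top'); cv2.imwrite('pics/arc1.png',cv2.resize(p[120:340,200:520],None,fx=2,fy=2))
E
```

```text
[ 0.4547741  -0.16328085  0.08889099] [-0.31640958 -0.06111392 -0.58242232]
```

View pics/arc1.png

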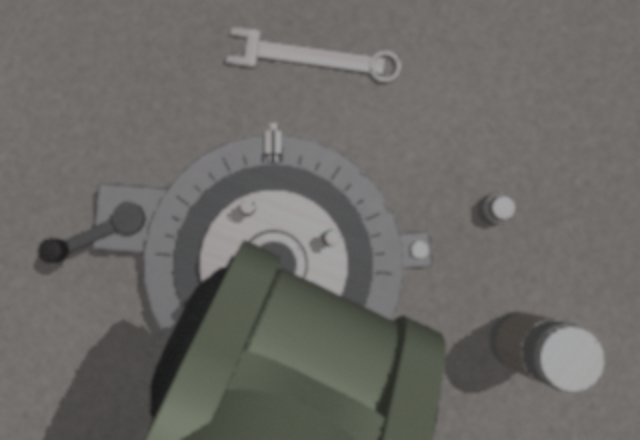

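The top view shows the gripper hiding the robot side of the dial. The visible studs, at crop (247,207) and (326,240), look almost unmoved, so I'll check with the scene camera.

```bash
python3 - <<'E'
from h import *
p,d,c=grab('scene'); w=viewer.grab_frame('wrist')[0][:,:,::-1]
a=cv2.resize(p[130:290,150:400],(500,320),interpolation=cv2.INTER_CUBIC); b=cv2.resize(w,(500,312)[:2])
cv2.imwrite('pics/arc1s.png',np.vstack([a,b[:280]]))
E
```

```text
(no output)
```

View pics/arc1s.png

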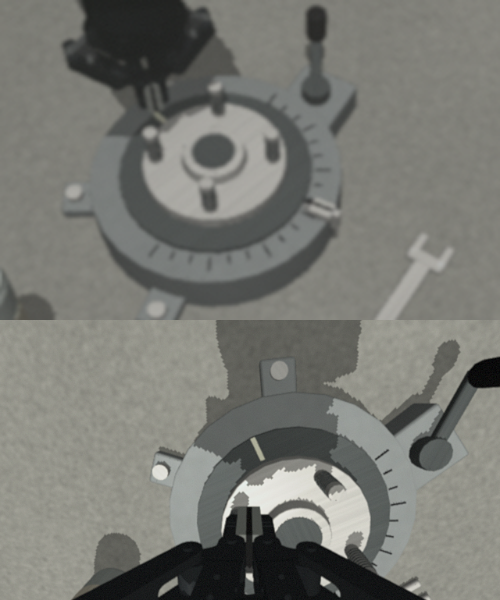

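Scene crop: the mark is still near (158,117) and the finger near (150,97), past the stud at (150,135). The dial has not turned. I'll check the geometry.

```bash
python3 - <<'E'
from h import *
s=observe(); P=np.array(s['position']); print(P,s['tool_rot'],s['clock'])
for n in('scene','top'):
    c=viewer.camera_info(n); 
    f=lambda X: (proj(c,X)-([150,130] if n=='scene' else [200,120]))*2
    print(n,'tcp',f(P),'up40',f(P+[0,0,.04]),'studs',[np.round(f(onc(a,z=.108)[:3])).tolist() for a in(206.6,296.6,26.6,116.6)],'mark',f(onc(161.6,.08,.055)[:3]))
from workcell import viewer
c=viewer.camera_info('wrist'); print('wrist tcp',proj(c,P), 'studs',[np.round(proj(c,onc(a,z=.108)[:3])).tolist() for a in(206.6,296.6,26.6,116.6)],'mark',proj(c,onc(161.6,.08,.055)[:3]))
E
```

```text
[ 0.45508032 -0.16348385  0.08893607] [3.14151236e+00 3.86566189e-05 2.37351437e+00] 3.8
scene tcp [157.19060515 125.26153959] up40 [151.30224737  97.7503036 ] studs [[145.0, 131.0], [202.0, 182.0], [267.0, 131.0], [210.0, 85.0]] mark [156.43693026 117.59631857]
top tcp [274.00347857 325.40476017] up40 [275.01134271 329.38736862] studs [[300.0, 323.0], [331.0, 237.0], [246.0, 206.0], [215.0, 292.0]] mark [241.52935828 348.14460072]
wrist tcp [319.37780158 232.32821724] studs [[296.0, 276.0], [352.0, 376.0], [472.0, 331.0], [427.0, 220.0]] mark [324.72482573 161.99714552]
```

```bash
python3 - <<'E'
from h import *
np.set_printoptions(precision=3,suppress=True)
def world(c,d,u,v):
    z=d[v,u]; x=np.array([(u-c['cx'])/c['fx'],(v-c['cy'])/c['fy'],1])*z
    return np.array(c['R']).T@(x-np.array(c['t']))
p,d,c=grab('scene'); print(observe()['position'])
for n,(a,b) in dict(tip=(157,104),tip2=(152,98),fing=(148,88),stud1=(151,131),stud2=(216,88),stud3=(271,138),stud4=(208,183),boss=(213,150),mark=(159,117),knob=(316,12)).items():
    u,v=150+a//2,130+b//2; print(n,u,v,world(c,d,u,v))
cv2.imwrite('pics/z.png',cv2.resize(p[140:220,190:290],None,fx=7,fy=7,interpolation=cv2.INTER_CUBIC))
E
```

```text
[ 0.455 -0.164  0.089]
tip 228 182 [ 0.464 -0.17   0.132]
tip2 226 179 [ 0.462 -0.171  0.141]
fing 224 174 [ 0.461 -0.172  0.155]
stud1 225 195 [ 0.463 -0.183  0.109]
stud2 258 174 [ 0.49  -0.114  0.108]
stud3 285 199 [ 0.561 -0.141  0.107]
stud4 254 221 [ 0.537 -0.208  0.11 ]
boss 256 205 [ 0.511 -0.161  0.081]
mark 229 188 [ 0.432 -0.133  0.054]
knob 308 136 [0.518 0.035 0.083]
```

View pics/z.png

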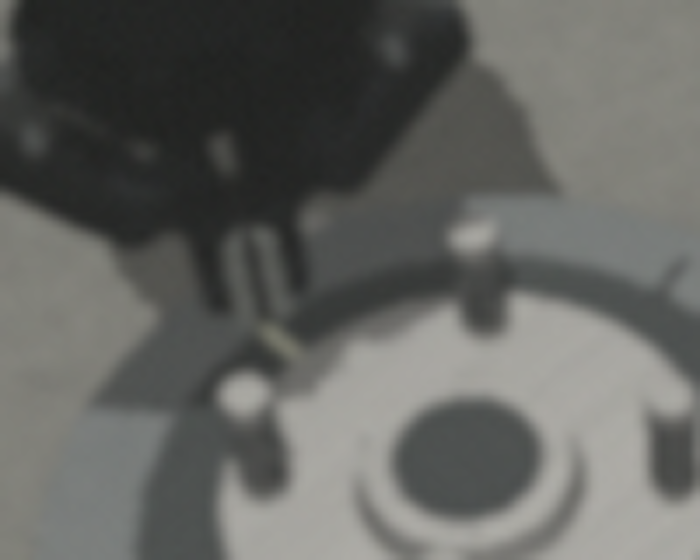

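The zoom shows the finger's lower end near (265,315). It ends above the stud tops and the mark is visible below it, so the real tip is higher than reported. I'll verify this with wrist depth.

```bash
python3 - <<'E'
from h import *
np.set_printoptions(precision=3,suppress=True)
def cloud(n):
    c=viewer.camera_info(n); p,d=viewer.grab_frame(n); v,u=np.mgrid[:400,:640]
    X=np.stack([(u-c['cx'])/c['fx']*d,(v-c['cy'])/c['fy']*d,d],-1)-np.array(c['t']); return X@np.array(c['R']),d
W,d=cloud('wrist'); S,ds=cloud('scene')
c=viewer.camera_info('wrist'); print('wrist cam pos',-np.array(c['R']).T@c['t'])
for a,r in((161.6,.08),(170,.104),(100,.05),(140,.10)):
    u,v=np.round(proj(c,onc(a,r,.055)[:3])).astype(int); print(a,r,W[v,u])
m=d>0; print('wrist zs of bench',np.median(W[5:30,5:60][...,2]))
for v in range(205,280,8): print('wrist finger',v,W[v,319],W[v,305])
near=(ds>0)&(np.hypot(S[...,0]-.455,S[...,1]+.164)<.022)&(S[...,2]>.085)
z=S[near]; print(len(z),np.sort(z[:,2])[:12])
o=np.argsort(z[:,2])[:12]; print(z[o])
E
```

```text
wrist cam pos [ 0.402 -0.114  0.262]
161.6 0.08 [ 0.431 -0.135  0.055]
170 0.104 [ 0.405 -0.144  0.049]
100 0.05 [ 0.48  -0.112  0.097]
140 0.1 [ 0.431 -0.096  0.05 ]
wrist zs of bench 0.0003794861233633034
wrist finger 205 [ 0.447 -0.157  0.068] [ 0.444 -0.166  0.056]
wrist finger 213 [ 0.451 -0.16   0.069] [ 0.445 -0.167  0.069]
wrist finger 221 [ 0.455 -0.164  0.069] [ 0.449 -0.171  0.068]
wrist finger 229 [ 0.459 -0.168  0.069] [ 0.453 -0.175  0.068]
wrist finger 237 [ 0.464 -0.172  0.068] [ 0.457 -0.179  0.069]
wrist finger 245 [ 0.447 -0.156  0.131] [ 0.442 -0.16   0.132]
wrist finger 253 [ 0.447 -0.156  0.138] [ 0.442 -0.16   0.14 ]
wrist finger 261 [ 0.447 -0.156  0.146] [ 0.443 -0.16   0.146]
wrist finger 269 [ 0.447 -0.156  0.152] [ 0.443 -0.161  0.152]
wrist finger 277 [ 0.447 -0.156  0.158] [ 0.443 -0.159  0.16 ]
723 [0.092 0.102 0.102 0.105 0.105 0.106 0.106 0.107 0.107 0.107 0.107 0.107]
[[ 0.468 -0.181  0.092]
 [ 0.467 -0.182  0.102]
 [ 0.466 -0.18   0.102]
 [ 0.466 -0.183  0.105]
 [ 0.457 -0.185  0.105]
 [ 0.462 -0.183  0.106]
 [ 0.455 -0.184  0.106]
 [ 0.457 -0.178  0.107]
 [ 0.457 -0.181  0.107]
 [ 0.465 -0.18   0.107]
 [ 0.459 -0.178  0.107]
 [ 0.459 -0.181  0.107]]
```

Wrist depth agrees with the reported pose (flange at 0.068), but the finger ends at z ≈ 0.126, 37 mm above the TCP. I'll account for that. The finger now sits mid-gap behind the left stud (116.6°), so I'll go to 161°, descend until the true tip is about 0.094 (TCP 0.057), and push that stud.

```bash
python3 - <<'E'
from h import *
np.set_printoptions(legacy='1.25')
print(bot.pinch_z)
z=.0570
rows([onc(170,z=.089),onc(161.6,z=.08),onc(161.6,z=.07),onc(161.6,z=.06),onc(161.6,z=z)]+[onc(a,z=z) for a in np.linspace(161.6,-5,26)[1:]],2.374)
E
```

```text
0.0187
[0.92, 0.86, -0.01, 0, 0, -0.0]
[1.31, 1.54, 0.89, 0, 0, -0.0]
[1.31, 1.54, 1.89, 0, 0, -0.0]
[1.31, 1.54, 2.89, 0, 0, -0.0]
[1.31, 1.54, 3.19, 0, 0, -0.0]

[0.24, 0.58, 0.0, 0, 0, -0.0]
[0.41, 1.19, 0.0, 0, 0, -0.0]
[0.5, 1.81, 0.0, 0, 0, -0.0]
[0.53, 2.43, 0.0, 0, 0, -0.0]
[0.48, 3.06, 0.0, 0, 0, -0.0]

[-0.12, 0.62, 0.0, 0, 0, -0.0]
[-0.31, 1.21, 0.0, 0, 0, -0.0]
[-0.57, 1.79, 0.0, 0, 0, -0.0]
[-0.89, 2.32, 0.0, 0, 0, -0.0]
[-1.28, 2.82, 0.0, 0, 0, -0.0]

[-0.44, 0.45, 0.0, 0, 0, -0.0]
[-0.93, 0.84, 0.0, 0, 0, -0.0]
[-1.46, 1.18, 0.0, 0, 0, -0.0]
[-2.02, 1.45, 0.0, 0, 0, -0.0]
[-2.62, 1.65, 0.0, 0, 0, -0.0]

[-0.61, 0.13, 0.0, 0, 0, -0.0]
[-1.24, 0.2, 0.0, 0, 0, -0.0]
[-1.87, 0.18, 0.0, 0, 0, -0.0]
[-2.49, 0.1, 0.0, 0, 0, -0.0]
[-3.1, -0.06, 0.0, 0, 0, -0.0]

[-0.59, -0.23, 0.0, 0, 0, -0.0]
[-1.14, -0.52, 0.0, 0, 0, -0.0]
[-1.66, -0.87, 0.0, 0, 0, -0.0]
[-2.13, -1.28, 0.0, 0, 0, -0.0]
[-2.56, -1.75, 0.0, 0, 0, -0.0]
```

>>> play_rows([
  [0.9,0.9,0,0,0,0,-1],
  [1.3,1.55,0.9,0,0,0,-1],
  [1.3,1.55,1.9,0,0,0,-1],
  [1.3,1.55,2.8,0,0,0,-1],
  [1.3,1.55,3.2,0,0,0,-1],
])

```text
clock: 4.45
position: [0.4557, -0.1438, 0.0556]
tool_rot: [-3.141, -0.001, 2.373]
force: [0.3, 0.0, -0.3]
grip_width: -0.0001
finger_force: 0.0
```

>>> play_rows([
  [0.25,0.6,0,0,0,0,-1],
  [0.4,1.2,0,0,0,0,-1],
  [0.5,1.8,0,0,0,0,-1],
  [0.5,2.4,0,0,0,0,-1],
  [0.5,3.05,0,0,0,0,-1],
])

```text
clock: 4.95
position: [0.4742, -0.1188, 0.0571]
tool_rot: [-3.141, 0.001, 2.372]
force: [-2.1, -10.1, -1.8]
grip_width: 0.0002
finger_force: 4.0
```

```bash
python3 - <<'E'
from h import *
np.set_printoptions(precision=3,suppress=True)
s=observe(); print(s['position'],s['force'])
p,d,c=grab('scene'); A,r,I=polar(p,c,C,.055,.076,.086,1)
m=I.mean(1); b=np.median(m); print(b,[(int(a),int(x)) for a,x in zip(A,m) if x>b+25])
E
```

```text
[ 0.474 -0.119  0.057] [ -2.135 -10.093  -1.792]
82.65 [(152, 110), (153, 116), (154, 108), (165, 108), (166, 124), (167, 138), (168, 146), (169, 151), (170, 152), (171, 150), (172, 143), (173, 132), (174, 117)]
```

The dial turns with the push (mark now near 153°, force about 10 N). Continuing.

>>> play_rows([
  [-0.1,0.6,0,0,0,0,-1],
  [-0.3,1.2,0,0,0,0,-1],
  [-0.6,1.8,0,0,0,0,-1],
  [-0.9,2.3,0,0,0,0,-1],
  [-1.3,2.8,0,0,0,0,-1],
])

```text
clock: 5.5
position: [0.5024, -0.1068, 0.0568]
tool_rot: [-3.141, -0.001, 2.373]
force: [-5.0, 0.1, -0.7]
grip_width: 0.0001
finger_force: 1.9
```

>>> play_rows([
  [-0.45,0.45,0,0,0,0,-1],
  [-0.95,0.85,0,0,0,0,-1],
  [-1.45,1.2,0,0,0,0,-1],
  [-2.0,1.45,0,0,0,0,-1],
  [-2.6,1.65,0,0,0,0,-1],
])

```text
clock: 6.0
position: [0.5324, -0.1131, 0.0566]
tool_rot: [-3.141, -0.002, 2.373]
force: [-5.9, 1.1, -1.6]
grip_width: 0.0003
finger_force: 2.5
```

>>> play_rows([
  [-0.6,0.1,0,0,0,0,-1],
  [-1.25,0.2,0,0,0,0,-1],
  [-1.85,0.2,0,0,0,0,-1],
  [-2.5,0.1,0,0,0,0,-1],
  [-3.1,-0.05,0,0,0,0,-1],
])

```text
clock: 6.5
position: [0.5537, -0.1348, 0.0565]
tool_rot: [-3.14, -0.003, 2.373]
force: [-11.1, 3.8, 3.1]
grip_width: 0.0
finger_force: 5.1
```

```bash
cat >> h.py <<'E'
def meas(n='scene'):
    p,d,c=grab(n); A,r,I=polar(p,c,C,.055,.074,.087,.5)
    m=I.mean(1); b=np.median(m); print(n,int(b),[(a,int(x)) for a,x in zip(A,m) if x>b+22])
    return p,d,c
E
python3 - <<'E'
from h import *
np.set_printoptions(precision=3,suppress=True)
s=observe(); print(s['position'],s['force'],s['clock'], np.degrees(np.arctan2(s['position'][1]-C[1],s['position'][0]-C[0])))
meas();meas('top')
E
```

```text
[ 0.554 -0.135  0.056] [-11.088   3.784   3.063] 6.5 29.534084394687543
scene 83 [(np.float64(54.0), 108), (np.float64(54.5), 108), (np.float64(55.0), 106), (np.float64(158.5), 108), (np.float64(159.0), 116), (np.float64(159.5), 126), (np.float64(160.0), 135), (np.float64(160.5), 143), (np.float64(161.0), 149), (np.float64(161.5), 154), (np.float64(162.0), 158), (np.float64(162.5), 159), (np.float64(163.0), 160), (np.float64(163.5), 160), (np.float64(164.0), 159), (np.float64(164.5), 158), (np.float64(165.0), 156), (np.float64(165.5), 153), (np.float64(166.0), 149), (np.float64(166.5), 144), (np.float64(167.0), 138), (np.float64(167.5), 131), (np.float64(168.0), 123), (np.float64(168.5), 115), (np.float64(169.0), 108)]
top 87 []
```

>>> play_rows([
  [-0.6,-0.2,0,0,0,0,-1],
  [-1.15,-0.5,0,0,0,0,-1],
  [-1.65,-0.85,0,0,0,0,-1],
  [-2.1,-1.25,0,0,0,0,-1],
  [-2.5,-1.65,0,0,0,0,-1],
])

```text
clock: 7.1
position: [0.5597, -0.1628, 0.0565]
tool_rot: [-3.141, -0.005, 2.374]
force: [-19.8, 14.7, 13.9]
grip_width: 0.0002
finger_force: 12.1
```

```bash
python3 - <<'E'
from h import *
np.set_printoptions(precision=3,suppress=True,legacy='1.25')
s=observe(); print(s['position'],s['force'],s['clock'], np.degrees(np.arctan2(s['position'][1]-C[1],s['position'][0]-C[0])))
p,d,c=grab('scene')
for r0,r1,z in((.073,.088,.055),(.094,.115,.059)):
    A,r,I=polar(p,c,C,z,r0,r1,.5); m=np.roll(I.mean(1),100); print([(a if a<180 else a-360,int(x)) for a,x in zip(np.roll(A,100),m)][80:170:1])
cv2.imwrite('pics/s3.png',cv2.resize(p[160:270,210:340],None,fx=5,fy=5,interpolation=cv2.INTER_CUBIC))
E
```

```text
[ 0.56  -0.163  0.057] [-19.784  14.744  13.858] 7.1 -1.9340489106397933
[(-10.0, 84), (-9.499999999999943, 84), (-9.0, 84), (-8.5, 84), (-8.0, 84), (-7.5, 83), (-7.0, 83), (-6.5, 84), (-6.0, 84), (-5.5, 84), (-5.0, 84), (-4.5, 83), (-4.0, 83), (-3.5, 83), (-3.0, 83), (-2.5, 83), (-2.0, 83), (-1.5, 83), (-1.0, 83), (-0.49999999999994316, 83), (0.0, 83), (0.5, 83), (1.0, 83), (1.5000000000000002, 83), (2.0, 83), (2.5, 83), (3.0000000000000004, 83), (3.5, 83), (4.0, 83), (4.5, 83), (5.0, 83), (5.5, 83), (6.000000000000001, 83), (6.5, 83), (7.0, 83), (7.499999999999999, 83), (8.0, 83), (8.5, 83), (9.0, 83), (9.5, 83), (10.0, 83), (10.5, 83), (11.0, 83), (11.5, 83), (12.000000000000002, 83), (12.5, 82), (13.0, 82), (13.5, 82), (14.0, 82), (14.500000000000002, 82), (14.999999999999998, 82), (15.5, 82), (16.0, 83), (16.5, 84), (17.0, 88), (17.5, 94), (18.0, 103), (18.5, 114), (19.0, 127), (19.5, 141), (20.0, 153), (20.5, 163), (21.0, 169), (21.5, 171), (22.0, 168), (22.5, 161), (23.0, 148), (23.5, 134), (24.000000000000004, 121), (24.5, 107), (25.0, 93), (25.5, 85), (26.0, 79), (26.5, 73),
[... 896 characters left out ...]
0000000002, 121), (12.5, 119), (13.0, 118), (13.5, 118), (14.0, 119), (14.500000000000002, 121), (14.999999999999998, 123), (15.5, 125), (16.0, 126), (16.5, 127), (17.0, 127), (17.5, 127), (18.0, 128), (18.5, 128), (19.0, 129), (19.5, 128), (20.0, 127), (20.5, 126), (21.0, 123), (21.5, 118), (22.0, 114), (22.5, 112), (23.0, 111), (23.5, 112), (24.000000000000004, 116), (24.5, 120), (25.0, 125), (25.5, 127), (26.0, 128), (26.5, 129), (27.0, 129), (27.5, 129), (28.0, 129), (28.500000000000004, 129), (29.000000000000004, 128), (29.500000000000004, 127), (29.999999999999996, 126), (30.5, 123), (31.0, 120), (31.5, 117), (32.0, 114), (32.5, 111), (33.0, 109), (33.5, 108), (34.0, 107), (34.5, 107)]
```

View pics/s3.png

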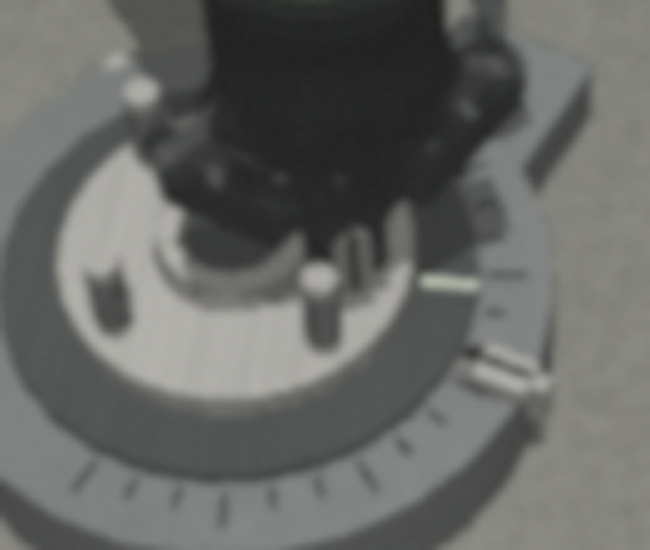

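The scene zoom shows the mark at (450,285), the clip line at (500,358) and the pushed stud at (320,275) beside the finger. The mark sits 19.3° short. The finger's side is wedging on the stud, with force along tool +x, so I'll back off and go round so the finger's back face pushes squarely.

>>> play_rows([
  [0.5,0.2,0,0,0,0,-1],
  [0.5,1.2,0,0,0,0,-1],
  [-0.3,1.4,0,0,0,0,-1],
  [-0.9,1.2,0,0,0,0,-1],
  [-0.9,0.8,0,0,0,0,-1],
])

```text
clock: 7.65
position: [0.5742, -0.1661, 0.0569]
tool_rot: [3.142, 0.001, 2.373]
force: [-0.8, -0.0, 1.1]
grip_width: 0.0
finger_force: 0.0
```

>>> play_rows([
  [0,-0.2,0,0,0,0,-1],
  [0,-0.4,0,0,0,0,-1],
  [0,-0.6,0,0,0,0,-1],
  [0,-0.8,0,0,0,0,-1],
  [0,-0.8,0,0,0,0,-1],
])

```text
clock: 8.15
position: [0.5683, -0.1711, 0.0572]
tool_rot: [3.141, 0.001, 2.373]
force: [3.5, 1.2, 0.3]
grip_width: 0.0002
finger_force: 1.7
```

```bash
cat >> h.py <<'E'
def peaks():
    s=observe(); print(np.round(s['position'],4),np.round(s['force'],1),s['clock'])
    p,d,c=grab('scene')
    for r0,r1,z,sg in((.073,.089,.055,1),(.094,.112,.059,-1)):
        A,r,I=polar(p,c,C,z,r0,r1,.25); A=(A+180)%360-180; o=np.argsort(A); A=A[o]; m=sg*I.mean(1)[o]
        k=(A>-8)&(A<30) if sg>0 else (A>-2)&(A<5.5)
        A,m=A[k],m[k]; i=m.argmax(); w=np.clip(m-(m.max()-(40 if sg>0 else 20)),0,None)*(abs(A-A[i])<3); print('mark' if sg>0 else 'clip',round(float((A*w).sum()/w.sum()),2),m.max())
    return p
E
python3 -c "
from h import *
peaks()"
```

```text
[ 0.5683 -0.1711  0.0572] [3.5 1.2 0.3] 8.15
mark 14.09 169.375
clip 2.1 -91.0
```

>>> play_rows([
  [0,-0.2,0,0,0,0,-1],
  [0,-0.4,0,0,0,0,-1],
  [-0.1,-0.6,0,0,0,0,-1],
  [-0.1,-0.8,0,0,0,0,-1],
  [-0.1,-0.8,0,0,0,0,-1],
])

```text
clock: 8.7
position: [0.563, -0.1776, 0.057]
tool_rot: [3.141, 0.0, 2.373]
force: [3.5, 0.8, 1.0]
grip_width: 0.0
finger_force: 1.3
```

```bash
python3 -c "
from h import *
peaks()"
```

```text
[ 0.563  -0.1776  0.057 ] [3.5 0.8 1. ] 8.7
mark 5.52 174.5625
clip 1.99 -92.88888888888889
```

>>> play_rows([
  [0,-0.1,0,0,0,0,-1],
  [0,-0.2,0,0,0,0,-1],
  [0,-0.28,0,0,0,0,-1],
  [0,-0.28,0,0,0,0,-1],
  [0,-0.28,0,0,0,0,-1],
])

```text
clock: 9.25
position: [0.561, -0.1793, 0.0569]
tool_rot: [-3.142, -0.0, 2.373]
force: [4.3, 0.7, 1.0]
grip_width: -0.0004
finger_force: 1.6
```

```bash
python3 -c "
from h import *
p=peaks()
cv2.imwrite('pics/s4.png',cv2.resize(p[205:250,270:330],None,fx=10,fy=10,interpolation=cv2.INTER_CUBIC))"
```

```text
[ 0.561  -0.1793  0.0569] [4.3 0.7 1. ] 9.25
mark 2.91 175.6875
clip 2.13 -93.83333333333333
```

View pics/s4.png

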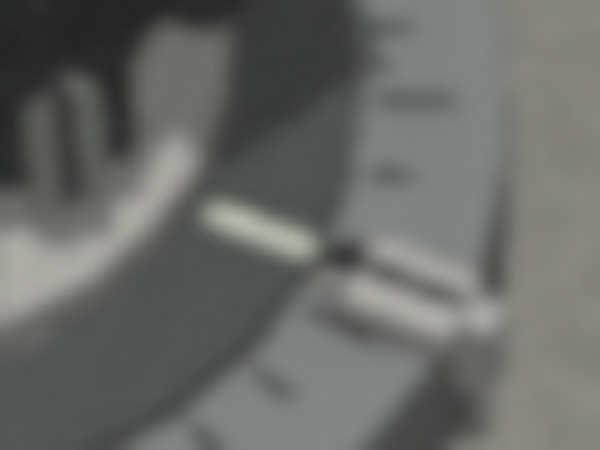

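The zoom shows the white mark (205,210)–(315,250) almost collinear with the clip line (330,253)–(460,300), about 0.5° short. One small nudge, then retreat and measure in both views.

>>> play_rows([
  [0,-0.05,0,0,0,0,-1],
  [0,-0.05,0,0,0,0,-1],
  [0,-0.05,0,0,0,0,-1],
  [0,0.3,0,0,0,0,-1],
  [0,1.0,0,0,0,0,-1],
])

```text
clock: 9.8
position: [0.5673, -0.1724, 0.0567]
tool_rot: [-3.141, -0.001, 2.372]
force: [0.7, 0.2, 0.5]
grip_width: 0.0001
finger_force: 0.0
```

>>> play_rows([
  [0,0,-2,0,0,0,-1],
  [0,0,-5,0,0,0,-1],
  [0,0,-9,0,0,0,-1],
  [4,0,-9,0,0,0,-1],
  [8,0,-9,0,0,0,-1],
])

```text
clock: 10.3
position: [0.5101, -0.116, 0.1475]
tool_rot: [3.141, 0.001, 2.372]
force: [-0.4, 0.9, -0.1]
grip_width: 0.0002
finger_force: 0.0
```

>>> play_rows([
  [4,0,0,0,0,0,-1],
  [8,1,0,0,0,0,-1],
  [12,2,0,0,0,0,-1],
  [16,3,0,0,0,0,-1],
  [20,3,0,0,0,0,-1],
])

```text
clock: 10.8
position: [0.3868, 0.046, 0.1469]
tool_rot: [-3.142, -0.0, 2.374]
force: [0.4, 0.5, 1.3]
grip_width: -0.0
finger_force: 0.0
```

```bash
python3 - <<'E'
from h import *
np.set_printoptions(precision=4,suppress=True)
p=peaks()
from h import *
def line(p,c,r,z,sg,lo,hi,zr=None):
    A=np.arange(lo,hi,.1); out=[]
    g=cv2.cvtColor(p,cv2.COLOR_BGR2GRAY).astype(np.float32)
    for q in r:
        P=np.array([[proj(c,onc(a,q,z)[:3])] for a in A],np.float32); m=sg*cv2.remap(g,P,None,cv2.INTER_CUBIC)[:,0]
        w=np.clip(m-np.percentile(m,60),0,None); w=w*(abs(A-A[m.argmax()])<2); out.append((A*w).sum()/w.sum()*np.pi/180*q*1000)
    return np.array(out)
for n in('scene','top'):
    c=viewer.camera_info(n); ps=[grab(n)[0].astype(float) for _ in range(2)]; p=np.mean(ps,0).astype(np.uint8)
    r=np.arange(.074,.0885,.002); L=line(p,c,r,.055,1,-6,8); k=np.polyfit(r,L,1)
    r2=np.arange(.096,.111,.002)
    M=line(p,c,r2,.059,-1,-1,5); k2=np.polyfit(r2,M,1); M55=line(p,c,r2,.055,-1,-1,5)
    print(n,'mark tangential mm',L,'\n clip',M,'\n mark line extended to .1:',np.polyval(k,.1),'clip at .1',np.polyval(k2,.1),np.interp(.1,r2,M55),'mark@.09',np.polyval(k,.09),'clip@.092',np.polyval(k2,.092))
    cv2.imwrite('pics/f_%s.png'%n,p)
p=cv2.imread('pics/f_top.png'); cv2.imwrite('pics/t5.png',cv2.resize(p[175:275,195:385],None,fx=4,fy=4,interpolation=cv2.INTER_CUBIC))
E
```

```text
[0.3868 0.046  0.1469] [0.4 0.5 1.3] 10.8
mark 2.55 163.1875
clip 2.17 -88.33333333333333
scene mark tangential mm [3.3244 3.5073 3.4896 3.5837 3.7616 3.7531 3.8331 3.7834] 
 clip [3.604  3.4954 3.9395 3.9562 3.9124 3.896  3.8857 4.0267] 
 mark line extended to .1: 4.286749156645991 clip at .1 3.7549242214876806 6.237185358114277 mark@.09 3.940840458256622 clip@.092 3.529417736168026
top mark tangential mm [1.1991 1.2588 1.359  1.3984 1.4501 1.4683 1.5336 1.5859] 
 clip [2.1435 2.1787 1.981  1.9848 2.0318 2.0512 2.0923 2.1934] 
 mark line extended to .1: 1.911243385908623 clip at .1 2.0789482021274686 1.9656683837059141 mark@.09 1.6456773612227877 clip@.092 2.0706153561723593
```

View pics/t5.png

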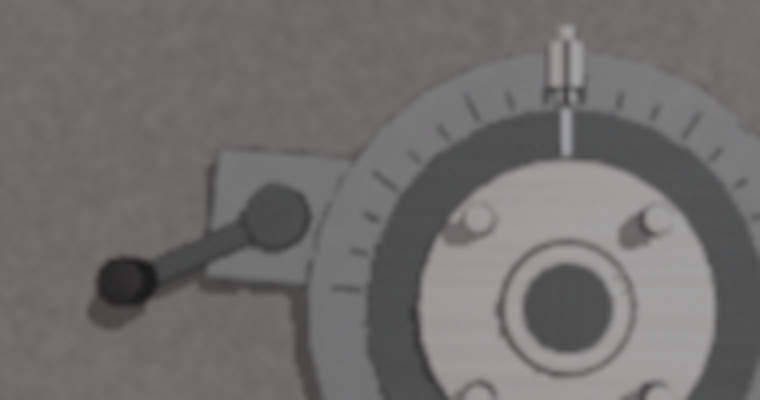

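The top view shows the mark (567,110–155) in line with the clip line (566,45–105). They agree within about 0.2 mm, with the robot clear. The lever knob is at (126,280) in the crop. Now for the lever: I'll turn the tool to yaw 90° and descend on the robot side of the knob.

>>> play_rows([
  [-1,0.8,0,0,0,0.14,-1],
  [-2.2,1.6,0,0,0,0.28,-1],
  [-3.3,2.4,0,0,0,0.42,-1],
  [-4.4,3.2,0,0,0,0.56,-1],
  [-5.5,4.1,0,0,0,0.7,-1],
])

```text
clock: 11.55
position: [0.4568, 0.0341, 0.1468]
tool_rot: [-3.141, 0.001, 1.665]
force: [-1.4, 0.4, 0.2]
grip_width: -0.0004
finger_force: 0.0
```

>>> play_rows([
  [0,0,3,0,0,0.1,-1],
  [0,0,6,0,0,0.1,-1],
  [0,0,9,0,0,0.1,-1],
  [0,0,11,0,0,0.1,-1],
  [0,0,11.8,0,0,0.1,-1],
])

```text
clock: 12.05
position: [0.4553, 0.0341, 0.0271]
tool_rot: [-3.139, 0.001, 1.571]
force: [0.5, -0.5, 0.6]
grip_width: 0.0003
finger_force: 0.0
```

```bash
python3 - <<'E'
from h import *
np.set_printoptions(precision=4,suppress=True)
s=observe();print(s['position'],s['tool_rot'],s['force'])
p,d,c=grab('scene'); a=p[90:200,230:380]
t=grab('top')[0][160:300,180:380]
cv2.imwrite('pics/l1.png',np.vstack([cv2.resize(a,(500,366)),cv2.resize(t,(500,350))[:230]]))
E
```

```text
[0.4553 0.0341 0.0271] [-3.1391  0.0011  1.571 ] [ 0.4591 -0.5425  0.6241]
```

View pics/l1.png

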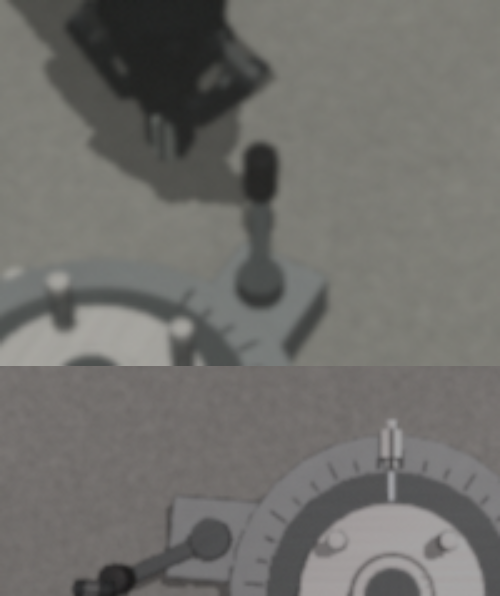

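The pictures show the finger at (165,135) in the top panel, short of the knob at (260,172), with nothing touched. I'll raise it 5 mm for body clearance over the knob and push straight ahead (+x = tool +y).

>>> play_rows([
  [0.3,0.5,-0.5,0,0,0,-1],
  [0.3,1.3,-0.5,0,0,0,-1],
  [0.3,2.1,-0.5,0,0,0,-1],
  [0.3,2.9,-0.5,0,0,0,-1],
  [0.3,3.7,-0.5,0,0,0,-1],
])

```text
clock: 12.65
position: [0.4935, 0.0385, 0.0341]
tool_rot: [3.141, -0.0, 1.573]
force: [-5.3, 2.8, 0.9]
grip_width: 0.0001
finger_force: 2.5
```

>>> play_rows([
  [0,0.8,0,0,0,0,-1],
  [0,1.5,0,0,0,0,-1],
  [0,2.1,0,0,0,0,-1],
  [0,2.7,0,0,0,0,-1],
  [0,3.2,0,0,0,0,-1],
])

```text
clock: 13.15
position: [0.5251, 0.0384, 0.0338]
tool_rot: [-3.141, 0.0, 1.573]
force: [-2.4, 2.0, -0.0]
grip_width: 0.0002
finger_force: 1.2
```

```bash
cat >> h.py <<'E'
def knob():
    s=observe(); print(np.round(s['position'],4),np.round(s['force'],1))
    c=viewer.camera_info('scene'); p,d=viewer.grab_frame('scene'); v,u=np.mgrid[:400,:640]
    X=(np.stack([(u-c['cx'])/c['fx']*d,(v-c['cy'])/c['fy']*d,d],-1)-np.array(c['t']))@np.array(c['R'])
    P=np.array([.545,-.030]); rr=np.hypot(X[...,0]-P[0],X[...,1]-P[1])
    m=(d>0)&(X[...,2]>.076)&(X[...,2]<.088)&(rr>.05)&(rr<.09)&(X[...,0]>.49)
    q=X[m]; print(m.sum(),q.mean(0),'angle',np.degrees(np.arctan2(*(q.mean(0)[:2]-P)[::-1])))
    return p
E
python3 -c "
from h import *
knob()"
```

```text
[0.5251 0.0384 0.0338] [-2.4  2.  -0. ]
145 [0.54036048 0.03639783 0.08204472] angle 93.99702522157848
```

>>> play_rows([
  [0,0.5,0,0,0,0,-1],
  [0,1.0,0,0,0,0,-1],
  [0,1.5,0,0,0,0,-1],
  [0,1.9,0,0,0,0,-1],
  [0,2.2,0,0,0,0,-1],
])

```text
clock: 13.7
position: [0.547, 0.0381, 0.0339]
tool_rot: [3.142, 0.0, 1.572]
force: [-2.6, -1.5, 0.4]
grip_width: 0.0
finger_force: 1.2
```

>>> play_rows([
  [0,0.1,0,0,0,0,-1],
  [0,0.2,0,0,0,0,-1],
  [0,0.3,0,0,0,0,-1],
  [0,0.4,0,0,0,0,-1],
  [0,0.5,0,0,0,0,-1],
])

```text
clock: 14.2
position: [0.5516, 0.0385, 0.0339]
tool_rot: [-3.142, 0.0, 1.573]
force: [-2.6, -1.2, 0.7]
grip_width: 0.0
finger_force: 1.2
```

```bash
python3 -c "
from h import *
knob()"
```

```text
[0.5516 0.0385 0.0339] [-2.6 -1.2  0.7]
142 [0.56765474 0.03287488 0.08227828] angle 70.185166163425
```

Not at the stop yet. Continuing slowly until the force rises.

>>> play_rows([
  [0,0.1,0,0,0,0,-1],
  [0,0.2,0,0,0,0,-1],
  [0,0.3,0,0,0,0,-1],
  [0,0.4,0,0,0,0,-1],
  [0,0.5,0,0,0,0,-1],
])

```text
clock: 14.75
position: [0.5567, 0.0385, 0.0339]
tool_rot: [-3.141, 0.0, 1.573]
force: [-3.0, -2.1, -0.9]
grip_width: 0.0001
finger_force: 1.4
```

>>> play_rows([
  [0,0.1,0,0,0,0,-1],
  [0,0.2,0,0,0,0,-1],
  [0,0.2,0,0,0,0,-1],
  [0,0.3,0,0,0,0,-1],
  [0,0.3,0,0,0,0,-1],
])

```text
clock: 15.25
position: [0.5573, 0.0385, 0.0336]
tool_rot: [-3.137, -0.0, 1.573]
force: [-16.1, -2.6, 10.1]
grip_width: -0.0002
finger_force: 8.5
```

The force rose to 16 N while the tip stalled, so the lever is at its stop. Backing off and retreating.

>>> play_rows([
  [0,-0.5,0,0,0,0,-1],
  [0,-1.5,0,0,0,0,-1],
  [0,-3,0,0,0,0,-1],
  [0,-5,-1,0,0,0,-1],
  [0,-7,-4,0,0,0,-1],
])

```text
clock: 15.75
position: [0.4876, 0.0384, 0.0728]
tool_rot: [-3.139, 0.001, 1.573]
force: [0.5, 0.2, 2.1]
grip_width: 0.0
finger_force: 0.0
```

>>> play_rows([
  [0,0,-4,0,0,0,-1],
  [2,0,-8,0,0,0,-1],
  [5,0,-10,0,0,0,-1],
  [9,0,-10,0,0,0,-1],
  [13,0,-10,0,0,0,-1],
])

```text
clock: 16.25
position: [0.4894, 0.1702, 0.1749]
tool_rot: [3.139, -0.002, 1.573]
force: [0.4, 0.3, -0.3]
grip_width: -0.0001
finger_force: 0.0
```

```bash
python3 - <<'E'
from h import *
knob(); peaks()
p,d,c=grab('top'); g=cv2.cvtColor(p,cv2.COLOR_BGR2GRAY)
m=((g<45)*255).astype(np.uint8); 
P=proj(c,(.577,.033,.084)); print('pred knob px',P)
m2=np.zeros_like(m); cv2.circle(m2,tuple(int(v) for v in P),14,255,-1); n,l,st,ce=cv2.connectedComponentsWithStats(m&m2); 
for i in range(1,n):
    if st[i][4]>20: k=ray(c,*ce[i],.084); print('knob',k, 'lever dir',np.degrees(np.arctan2(k[1]+.0292,k[0]-.5451)))
cv2.imwrite('pics/end.png',cv2.resize(p[120:330,200:520],None,fx=2,fy=2,interpolation=cv2.INTER_CUBIC))
E
```

```text
[0.4894 0.1702 0.1749] [ 0.4  0.3 -0.3]
91 [0.58103971 0.03053015 0.08248842] angle 59.23039130975558
[0.4887 0.1773 0.1742] [-1.6 10.3 -1.7] 16.3
mark 2.55 162.375
clip 2.18 -87.27777777777777
pred knob px [226.60088832 209.2677456 ]
knob [0.57616947 0.02944234 0.084     ] lever dir 62.08477623198227
```

View pics/end.png

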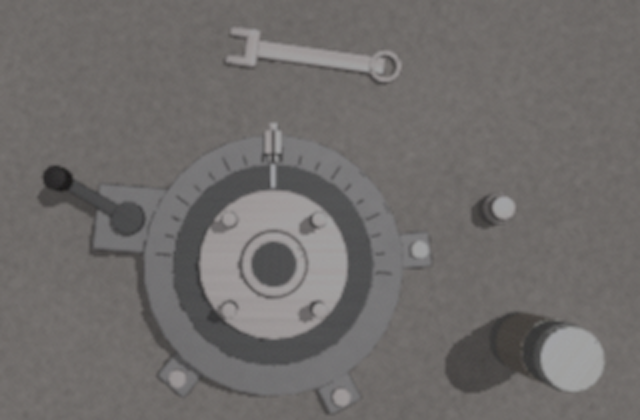

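The final top view shows the mark (273,177) in line with the clip line (273,145). The lever knob is over at (57,178), a swing of about 55°, and the other objects have not moved. Handing in.

```bash
python3 -c "
from h import *
print(bot.job_done())"
```

```text
the job is handed in; nothing more can be done
None
```

I set the dial's index mark on the clip line (within about 0.2 mm by the top camera), then pushed the clamp lever to its stop; the job is handed in at about 16 s with the arm clear and the clip and bystanders unmoved, though one dial push wedged briefly at about 28 N before I re-approached.

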